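Free a stuck jar lid and take it off

ROBOT

A 7-joint arm with a two-finger parallel gripper is mounted at the origin on a cart in front of the work surface, level with it; the furniture and walls round the work are solid. World frame = base frame: x ahead of the robot, y to its left, z up, the work surface at z = 0. Lengths are in m, angles in rad, forces in N, time in s.
With the tool pointing down it reaches from about 0.425 to 0.925 m from the base axis. Payload 6.8 kg.
Tool frame: the origin (TCP) lies at the very end of the fingers, on their centre line; the grasp point (between the pads) lies 19 mm behind it (r.tcp_to_grasp is the distance from the TCP to the grasp point, in m); z points along the fingers, y is the line along which they close (so a half turn about z gives the same grasp; the last joint's range is limited). The gripper opens to 85 mm and grips with 20 to 120 N. Pads are 22 mm wide; open, the fingers measure 114 mm over their backs; the gripper's body (76 mm by 85 mm) begins 54 mm behind the grasp point. The pads swing forward as they close: fully open they stand 13 mm farther back than shut.
Start: joints at [-1.314, 0.477, 0.022, 1.555, -0.011, 1.109, -0.083], TCP at [0.241, 0.631, 0.231] pointing down, gripper open.
Joint ranges: [-2.96, 2.96], [-0.34, 2.1], [-1.41, 1.46], [0.24, 2.44], [-1.37, 4.51], [0.17, 1.92], [-2.96, 2.96]. Speed limits (rad/s): [2.39, 2.39, 3.14, 3.14, 3.14, 3.14, 3.14].

INTERFACE

Orientations are given as a rotation vector (axis times angle).
In Python, from bench import r gives the robot as it stands.
- The arm moves only by the tool step_arm, never from a script. Its argument "moves" is a list of rows, each a list of 7 numbers: the shift along the tool's x, y, z in mm, then the turn, a rotation vector about the tool's x, y, z in rad, then the finger opening in mm, from 0 to 85.4. A call has 1 to 8 rows; each row is the pose to reach, as a shift and turn from the pose commanded when the call began, along the tool's axes at that moment; what a row does not reach only later rows make up. A row lasts 1/10 s, in which the tool goes at most 50 mm and 8.59 degrees, less where a joint would pass 70% of its speed; a pose out of reach is approached as far as the arm can. A call with a gripper value outside its range is refused whole. The fingers move at their own pace and stop on an object; "grip_force" is the grip in N (left out, the last holds). Time passes only in rows, so rows that repeat a pose let the fingers close. It gives the time, the measured TCP pose, the force, the opening and the grip force at its end, in the units of the state.
- r.get_obs(): the state, without advancing time (a new reading comes with each control period).
- r.grab_frame(name): name is "side" or "top" or "wrist"; returns a dict with "image" (400x640x3 uint8, red, green, blue), "depth" (400x640 float32, m along the optical axis (not along the pixel's ray), 0 where there is no reading), "mtx" (3x3 intrinsics, pixels), "rvec" (rotation vector, rad) and "tvec" (3), from world to camera coordinates, as OpenCV has them. Camera axes: x right, y down, z forward; pixel columns grow to the right and rows downward; lengths in m; the calibration is good to about 2 mm. A picture is of the moment at which its call begins.
- r.hand_in(): hands the job in; it is judged then, once.
The state is a dict: "clock": time; "joints": joint angles; "qvel": joint speeds; "tau": joint torques, N m; "tcp_pos": TCP position; "orientation": TCP orientation; "contact_force": force on the tool from outside, world axes, zero at the start; "moment": the same for the moment, N m; "grip_width": finger opening in m; "gripper_force": force on a finger pad.
Only numpy, scipy, OpenCV 4.12 (cv2) and the standard library are available. Lean on these libraries where they do the work, as an engineer would, in place of code of your own. Each camera call takes 0.05 s, during which the arm holds its last target. There are 200 camera calls.

TASK

The screw lid of the square jar in the holder is stuck. Grip it and break it loose with a short hard twist anticlockwise (seen from above), then unscrew it only until you feel by light lifting that it is free - turned too far it runs against thin tabs, which must not be forced, and lifted too early it pulls the jar out of its holder. Lift it off and set it down gently, right way up, inside the shallow tray, leaving the jar standing in its holder and the other things undisturbed.

Things in the scene. Friction and masses are not known exactly. Their poses are not given: they have to be found in the camera images.
- lid_centre (a point): Centre of the grey ribbed screw lid on the square white jar: round, 60 mm in diameter, 34 mm high (top 17 mm above this point, rim 17 mm below), open underneath, 120 g. z points up through its top, x is a fixed direction across it. It unscrews anticlockwise seen from above (positive yaw). Between its rim and the jar's shoulders 8 mm of the neck are free while it is closed.
- neck_top (a point): Point on the jar's axis, 82 mm above its underside, at the sprung seal disc that jams the lid. The lid takes 0.4 to 1.0 N m to turn for its first 30 to 60 degrees, in which the seal pushes it up 3 mm; then it turns almost without load and has 0.5 to 1.5 mm of play up and down. It comes free 95 to 130 degrees from its start: this differs each time and only a careful lift tells it.
- tabs: Two thin plastic tabs, 14 mm high, moulded on the jar's neck under the lid, unseen; origin on the jar's axis, 82 mm above the jar's underside. The lid's inner lugs run against them about 13 degrees beyond the place where the lid comes free. They snap at 15 N from the lid, that is a turning moment of 0.3 N m.
- jar: White square jar, loose, about 0.95 kg, its body 60.5 x 60.5 x 52 mm with a round neck 39 mm wide; origin at the centre of its underside, z up, 6 mm over the table when seated. The rim of the closed lid is 60 mm and its top 94 mm above that origin. The holder keeps the jar from turning (1 mm of play) but not from being lifted: pulling up on a lid that is not yet free lifts the jar.
- holder: Aluminium block 130 x 130 x 30 mm, fixed to the table, with a square pocket 24 mm deep in which the jar stands; origin at the centre of its underside.
- tray_floor (a point): Centre of the inner floor of the flat steel tray, 170 x 170 mm outside, fixed; the floor lies 4 mm over the table, the lip is 3 mm thick and stands 10 mm over the table. Its axes are parallel to the tray's sides.
- paste_jar: Round jar with a green lid, 72 mm wide and 88 mm high, standing near the work, not to be touched; origin at the centre of its underside.
- flux_bottle: Small amber needle bottle, 27 mm wide and 88 mm high, not to be touched; origin at the centre of its underside.
- solder_spool: Spool of solder wire, 57 x 53 x 53 mm, not to be touched; origin at the centre of its underside.

How it is judged:
By the outcome, as a careful person would: the job done as asked, in the order asked, and still so for the second after the job is handed in, with the robot touching nothing.
It also fails if it takes over 54 s, if anything falls off the work surface, if the arm or the gripper's body presses on something with over 40 N, if the wrist force passes 120 N, or if a joint passes its speed limit or range.

## Working session

There is one attempt and no reset: what is moved stays moved. The work goes in short steps, Python scripts to look and compute and a tool call to move; the robot and the scene stay as the last step left them, time stands still between calls to the robot, and variables do not carry over. Pictures are saved under pics/ and viewed, at most 10 in all, crops included, and the job is handed in when it is done.

Besides the shell and the picture viewer there is one more tool, called after ">>>" by a JSON object that holds its "method" and its "body", one argument or row to a line. step_arm: Moves the arm, as the interface text tells. Its arguments: {"type":"object","properties":{"moves":{"type":"array","items":{"type":"array","items":{"type":"number"}}},"grip_force":{"type":"number"}},"required":["moves"]}

```bash
mkdir -p pics; ls
python3 - <<'E'
from bench import r
import cv2,numpy as np
for n in("top","side"):
    f=r.grab_frame(n); np.savez(f"pics/{n}.npz",**f); cv2.imwrite(f"pics/{n}0.png",f["image"][:,:,::-1])
print(r.get_obs(), r.tcp_to_grasp)
E
```

```text
pics
{'clock': 0.1, 'joints': array([-1.31411731,  0.4777278 ,  0.02234623,  1.55633907, -0.01153169,
        1.10929991, -0.08309597]), 'qvel': array([-0.00134423, -0.0036411 ,  0.00194409, -0.00246154, -0.00121325,
        0.00107347,  0.00135988]), 'tau': array([ 5.51895500e-03, -5.97760785e+01,  1.61405571e+00, -2.81952381e+01,
        1.28359976e-02,  5.11366685e-03, -2.14502012e-05]), 'tcp_pos': array([0.24061595, 0.6300911 , 0.23042175]), 'orientation': array([-5.69773690e-01, -3.08928124e+00,  2.56558925e-03]), 'contact_force': array([-0.30718598,  0.38379442, -0.59269907]), 'moment': array([ 0.01326654, -0.01750072, -0.02429405]), 'gripper_force': 0.0, 'grip_width': 0.08552149036347523} 0.0187
```

View pics/top0.png

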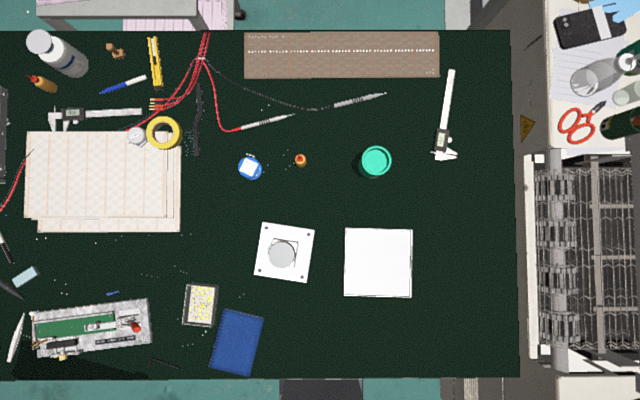

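View pics/side0.png

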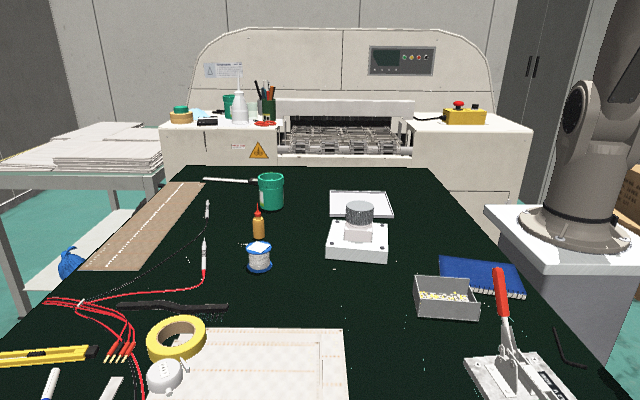

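Top view: lid at about (282,253) on the holder, white tray at (378,263), green paste jar at (376,161), bottle at (300,160) and spool at (250,168). The side view agrees.

```bash
cat > h.py <<'E'
import numpy as np,cv2
from scipy.spatial.transform import Rotation as R
def cloud(f):
    K=f["mtx"];d=f["depth"];v,u=np.mgrid[:d.shape[0],:d.shape[1]]
    P=np.stack([(u-K[0,2])/K[0,0]*d,(v-K[1,2])/K[1,1]*d,d],-1)
    M=R.from_rotvec(np.ravel(f["rvec"])).as_matrix()
    W=(P-np.ravel(f["tvec"]))@M; W[d==0]=np.nan
    return W
E
python3 - <<'E'
from h import *
f=np.load("pics/top.npz"); W=cloud(f)
for n,(u,v) in dict(lid=(282,253),tray=(378,263),hold=(262,230),paste=(376,161),bot=(300,160),spool=(250,168)).items(): print(n,W[v,u].round(4))
def box(n,u0,u1,v0,v1,z0,z1):
    P=W[v0:v1,u0:u1].reshape(-1,3); P=P[(P[:,2]>z0)&(P[:,2]<z1)]
    c,s,a=cv2.minAreaRect(P[:,:2].astype(np.float32)); print(n,len(P),np.array(c).round(4),np.array(s).round(4),round(a,1),np.median(P[:,2]).round(4), 'mm', P.min(0).round(3),P.max(0).round(3))
box("lid",260,310,230,280,.09,.12)
box("holder",240,330,210,300,.02,.04)
box("tray",335,420,215,310,.002,.02)
box("paste",350,400,135,190,.07,.12)
box("bot",285,315,140,180,.02,.12)
box("spool",230,270,145,190,.02,.12)
E
```

```text
lid [0.5433 0.0922 0.1015]
tray [ 0.5081 -0.1424  0.0044]
hold [0.5937 0.149  0.0284]
paste [ 0.7583 -0.1293  0.0721]
bot [0.7627 0.0527 0.0639]
spool [0.7468 0.1771 0.0418]
lid 556 [0.539  0.0943] [0.0582 0.0588] 46.0 0.1013 mm [0.509 0.065 0.09 ] [0.568 0.125 0.106]
holder 2074 [0.5388 0.0954] [0.1303 0.1302] 80.8 0.0302 mm [0.465 0.022 0.021] [0.611 0.168 0.04 ]
tray 4472 [ 0.5112 -0.1408] [0.2156 0.2383] 89.7 0.0042 mm [ 0.392 -0.249  0.002] [ 0.631 -0.032  0.015]
paste 531 [ 0.7564 -0.1258] [0.0695 0.0698] 67.8 0.0782 mm [ 0.721 -0.16   0.07 ] [ 0.792 -0.09   0.092]
bot 106 [0.7658 0.054 ] [0.0251 0.024 ] 84.5 0.0483 mm [0.754 0.041 0.022] [0.779 0.066 0.081]
spool 351 [0.7494 0.1809] [0.0496 0.0531] 42.2 0.0452 mm [0.724 0.157 0.039] [0.779 0.206 0.054]
```

```bash
cat > g.py <<'E'
from h import *
from bench import r
import sys
o=r.get_obs(); M=R.from_rotvec(o["orientation"])
print("q",o["joints"].round(3),"tcp",o["tcp_pos"].round(4),"yaw x",np.degrees(np.arctan2(*M.as_matrix()[1::-1,0])).round(2),"tilt",M.as_matrix()[:,2].round(4))
if len(sys.argv)>3:
    t=np.array([float(a) for a in sys.argv[1:4]])
    print("shift mm",(M.inv().apply(t-o["tcp_pos"])*1000).round(1))
    D=np.diag([1.,-1,-1]); y=R.from_matrix(M.as_matrix()); 
    yaw=np.arctan2(M.as_matrix()[1,0],M.as_matrix()[0,0])
    up=R.from_euler("z",yaw)*R.from_matrix(D)
    print("levelling rotvec",(M.inv()*up).as_rotvec().round(4))
E
python3 g.py .539 .0945 .16
```

```text
q [-1.314  0.478  0.022  1.556 -0.012  1.109 -0.083] tcp [0.2406 0.6301 0.2304] yaw x 159.1 tilt [-5.0e-04 -1.6e-03 -1.0e+00]
shift mm [-469.8 -393.8   71.1]
levelling rotvec [-0.0016  0.0001 -0.    ]
```

>>> {"method": "step_arm", "body": {
  "moves": [
    [-470,-394,50,0,0,0.6,85],
    [-470,-394,50,0,0,0.6,85],
    [-470,-394,50,0,0,0.6,85],
    [-470,-394,50,0,0,0.6,85],
    [-470,-394,50,0,0,0.6,85],
    [-470,-394,50,0,0,0.6,85],
    [-470,-394,50,0,0,0.6,85],
    [-470,-394,50,0,0,0.6,85]
  ],
  "grip_force": 110
}}

```text
clock: 0.9
tcp_pos: [0.4353, 0.2804, 0.1986]
orientation: [-1.457, -2.783, 0.0]
contact_force: [1.0, 0.5, 0.5]
grip_width: 0.0853
gripper_force: 0.0
```

```bash
python3 g.py .539 .0945 .18
```

```text
q [-9.200e-01  2.580e-01  2.690e-01  1.978e+00 -8.600e-02  9.170e-01
 -1.000e-03] tcp [0.4353 0.2804 0.1986] yaw x 124.73 tilt [-1.e-04  0.e+00 -1.e+00]
shift mm [-211.8  -20.7   18.6]
levelling rotvec [-0.0001 -0.0001  0.    ]
```

>>> {"method": "step_arm", "body": {
  "moves": [
    [-212,-21,18,0,0,1.2,85],
    [-212,-21,18,0,0,1.2,85],
    [-212,-21,18,0,0,1.2,85],
    [-212,-21,18,0,0,1.2,85],
    [-212,-21,18,0,0,1.2,85],
    [-212,-21,18,0,0,1.2,85],
    [-212,-21,18,0,0,1.2,85],
    [-212,-21,18,0,0,1.2,85]
  ]
}}

```text
clock: 1.7
tcp_pos: [0.5381, 0.0958, 0.1805]
orientation: [-2.779, -1.465, 0.001]
contact_force: [-0.2, -0.3, -0.0]
grip_width: 0.085
gripper_force: 0.0
```

```bash
python3 g.py .539 .0945 .065
python3 - <<'E'
from h import *
from bench import r
f=r.grab_frame("wrist"); np.savez("pics/w.npz",**f); cv2.imwrite("pics/w0.png",f["image"][:,:,::-1])
W=cloud(f); P=W.reshape(-1,3)
for n,a,b in(("lid",.094,.106),("hold",.024,.036)):
    Q=P[(P[:,2]>a)&(P[:,2]<b)&(np.hypot(P[:,0]-.539,P[:,1]-.0945)<(.04 if n=="lid" else .11))]
    c,s,an=cv2.minAreaRect(Q[:,:2].astype(np.float32)); print(n,len(Q),c,s,an,np.median(Q[:,2]))
E
```

```text
q [-0.768  0.367  0.601  1.946 -0.26   0.906 -0.637] tcp [0.5381 0.0958 0.1805] yaw x 55.58 tilt [-7.e-04 -2.e-04 -1.e+00]
shift mm [ -0.5   1.5 115.5]
levelling rotvec [-0.0005  0.0006 -0.    ]
lid 4841 (0.5404600501060486, 0.09407562017440796) (0.059957411140203476, 0.0596744529902935) 7.394268035888672 0.10121430242927
hold 11686 (0.539863646030426, 0.09319905191659927) (0.13061514496803284, 0.13041995465755463) 80.8599853515625 0.030121971907971
```

View pics/w0.png

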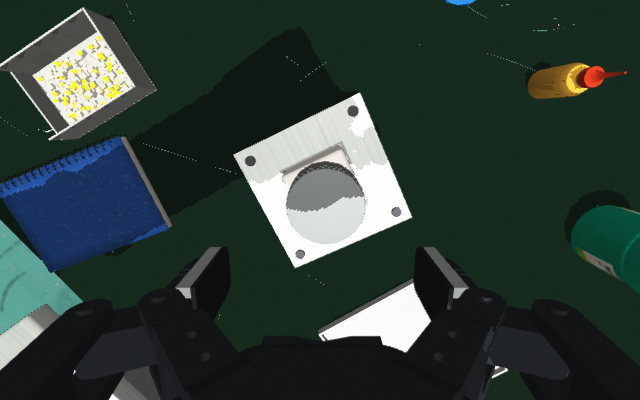

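Wrist view: the lid is at pixel (326,200), well centred on the holder, both fingers are clear. Measured centre is (0.5402, 0.0942), top 0.101.

>>> {"method": "step_arm", "body": {
  "moves": [
    [0,2.6,40,0,0,0,85],
    [0,2.6,80,0,0,0,85],
    [0,2.6,105,0,0,0,85],
    [0,2.6,115,0,0,0,85],
    [0,2.6,115,0,0,0,85]
  ]
}}

```text
clock: 2.25
tcp_pos: [0.5396, 0.0944, 0.0648]
orientation: [-2.773, -1.476, 0.004]
contact_force: [1.1, -0.6, -0.0]
grip_width: 0.0854
gripper_force: 0.0
```

>>> {"method": "step_arm", "body": {
  "moves": [
    [0,0,0,0,0,0,55],
    [0,0,0,0,0,0,55],
    [0,0,0,0,0,0,55],
    [0,0,0,0,0,0,55],
    [0,0,0,0,0,0,55],
    [0,0,0,0,0,0,55]
  ],
  "grip_force": 110
}}

```text
clock: 2.85
tcp_pos: [0.5412, 0.0952, 0.0678]
orientation: [-2.773, -1.474, -0.004]
contact_force: [-4.3, 0.2, 8.4]
grip_width: 0.0578
gripper_force: 115.2
```

```bash
python3 g.py
python3 - <<'E'
from bench import r
import numpy as np
o=r.get_obs(); print(o["contact_force"],o["moment"],o["grip_width"],o["gripper_force"])
E
```

```text
q [-0.671  0.536  0.498  2.015 -0.399  0.684 -0.512] tcp [0.5412 0.0952 0.0678] yaw x 55.99 tilt [ 0.0017  0.0019 -1.    ]
[-4.34013454  0.19816999  8.42996225] [ 0.14344702  0.6774906  -0.0516298 ] 0.05784765435039537 115.15430398285389
```

>>> {"method": "step_arm", "body": {
  "moves": [
    [0,0,-1,0,0,-0.15,55],
    [0,0,-2,0,0,-0.3,55],
    [0,0,-2.5,0,0,-0.45,55],
    [0,0,-3,0,0,-0.6,55],
    [0,0,-3.5,0,0,-0.75,55],
    [0,0,-4,0,0,-0.9,55],
    [0,0,-4,0,0,-0.9,55]
  ]
}}

```text
clock: 3.55
tcp_pos: [0.5404, 0.0948, 0.0704]
orientation: [-1.855, -2.536, -0.001]
contact_force: [0.2, 0.5, -4.7]
grip_width: 0.0578
gripper_force: 121.7
```

```bash
cat >> g.py <<'E'
print("F",o["contact_force"].round(1),"M",o["moment"].round(2),"grip",o["grip_width"],round(o["gripper_force"],1),"t",o["clock"])
E
python3 g.py
python3 - <<'E'
from h import *
from bench import r
f=r.grab_frame("side"); cv2.imwrite("pics/s1.png",cv2.resize(f["image"][170:290,290:430,::-1],None,fx=4,fy=4))
E
```

```text
q [-0.491  0.493  0.259  2.003 -0.198  0.669  0.203] tcp [0.5404 0.0948 0.0704] yaw x 107.64 tilt [ 4.e-04  6.e-04 -1.e+00]
F [ 0.2  0.5 -4.7] M [0.08 0.03 0.1 ] grip 0.05778367335665184 121.7 t 3.55
```

View pics/s1.png

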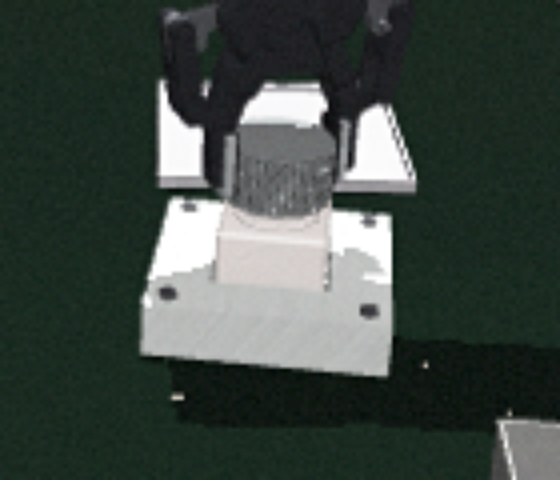

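>>> {"method": "step_arm", "body": {
  "moves": [
    [0,0,0.5,0,0,-0.13,55],
    [0,0,0.5,0,0,-0.26,55],
    [0,0,0.5,0,0,-0.39,55],
    [0,0,0.5,0,0,-0.52,55],
    [0,0,0.5,0,0,-0.65,55],
    [0,0,0.5,0,0,-0.73,55],
    [0,0,0.5,0,0,-0.73,55],
    [0,0,0.5,0,0,-0.73,55]
  ]
}}

```text
clock: 4.4
tcp_pos: [0.541, 0.0944, 0.0698]
orientation: [0.837, 3.027, 0.0]
contact_force: [0.9, 0.0, -0.7]
grip_width: 0.0577
gripper_force: 122.1
```

```bash
python3 g.py
```

```text
q [-0.342  0.484  0.071  1.992 -0.053  0.667  0.793] tcp [0.541  0.0944 0.0698] yaw x 149.08 tilt [ 0.0011  0.     -1.    ]
F [ 0.9  0.  -0.7] M [ 0.04 -0.01 -0.02] grip 0.05767730915524854 122.1 t 4.4
```

>>> {"method": "step_arm", "body": {
  "moves": [
    [0,0,-1,0,0,0,55],
    [0,0,-2,0,0,0,55],
    [0,0,-2.5,0,0,0,55],
    [0,0,-2.5,0,0,0,55]
  ]
}}

```text
clock: 4.8
tcp_pos: [0.5404, 0.0947, 0.0715]
orientation: [-0.831, -3.03, 0.0]
contact_force: [1.7, 0.6, -6.3]
grip_width: 0.0577
gripper_force: 122.1
```

```bash
python3 g.py
```

```text
q [-0.342  0.481  0.07   1.991 -0.052  0.672  0.795] tcp [0.5404 0.0947 0.0715] yaw x 149.33 tilt [-2.e-04 -1.e-04 -1.e+00]
F [ 1.7  0.6 -6.3] M [ 0.   -0.36 -0.  ] grip 0.057728955686835906 122.1 t 4.8
```

>>> {"method": "step_arm", "body": {
  "moves": [
    [0,0,2.5,0,0,0,55],
    [0,0,2.5,0,0,-0.05,55],
    [0,0,2.5,0,0,-0.1,55],
    [0,0,2.5,0,0,-0.1,55],
    [0,0,1,0,0,-0.1,55],
    [0,0,0,0,0,-0.1,55],
    [0,0,0,0,0,-0.1,55],
    [0,0,0,0,0,-0.1,55]
  ]
}}

```text
clock: 5.6
tcp_pos: [0.5403, 0.0946, 0.0715]
orientation: [-0.678, -3.067, 0.0]
contact_force: [0.5, 0.5, -5.8]
grip_width: 0.0576
gripper_force: 122.1
```

```bash
python3 g.py
```

```text
q [-0.322  0.48   0.044  1.99  -0.032  0.673  0.878] tcp [0.5403 0.0946 0.0715] yaw x 155.07 tilt [-3.e-04 -2.e-04 -1.e+00]
F [ 0.5  0.5 -5.8] M [ 0.04 -0.28  0.01] grip 0.057638897592329534 122.1 t 5.6
```

Still threaded at 99°. Next step.

>>> {"method": "step_arm", "body": {
  "moves": [
    [0,0,2.5,0,0,0,55],
    [0,0,2.5,0,0,-0.05,55],
    [0,0,2.5,0,0,-0.1,55],
    [0,0,2.5,0,0,-0.1,55],
    [0,0,1,0,0,-0.1,55],
    [0,0,0,0,0,-0.1,55],
    [0,0,0,0,0,-0.1,55],
    [0,0,0,0,0,-0.1,55]
  ]
}}

```text
clock: 6.4
tcp_pos: [0.5403, 0.0946, 0.0716]
orientation: [-0.524, -3.097, 0.0]
contact_force: [1.2, -0.4, -3.9]
grip_width: 0.0579
gripper_force: 122.1
```

```bash
python3 g.py
```

```text
q [-0.301  0.48   0.018  1.988 -0.013  0.674  0.96 ] tcp [0.5403 0.0946 0.0716] yaw x 160.8 tilt [-4.e-04 -2.e-04 -1.e+00]
F [ 1.2 -0.4 -3.9] M [ 0.01 -0.14 -0.06] grip 0.057850608319009414 122.1 t 6.4
```

>>> {"method": "step_arm", "body": {
  "moves": [
    [0,0,-0.5,0,0,0,55],
    [0,0,-0.8,0,0,0,55],
    [0,0,-0.8,0,0,0,55]
  ]
}}

```text
clock: 6.7
tcp_pos: [0.5398, 0.0945, 0.072]
orientation: [-0.523, -3.096, 0.001]
contact_force: [0.9, 0.1, -9.3]
grip_width: 0.0576
gripper_force: 122.0
```

```bash
python3 g.py
```

```text
q [-0.301  0.479  0.018  1.989 -0.013  0.676  0.961] tcp [0.5398 0.0945 0.072 ] yaw x 160.82 tilt [-1.5e-03 -4.0e-04 -1.0e+00]
F [ 0.9  0.1 -9.3] M [ 0.04 -0.11  0.05] grip 0.057552497658389476 122.0 t 6.7
```

Threaded at 105°. Back down and on to about 110°.

>>> {"method": "step_arm", "body": {
  "moves": [
    [0,0,3.3,0,0,0,55],
    [0,0,3.3,0,0,-0.05,55],
    [0,0,3.3,0,0,-0.1,55],
    [0,0,3.3,0,0,-0.1,55],
    [0,0,1.8,0,0,-0.1,55],
    [0,0,0.8,0,0,-0.1,55],
    [0,0,0.8,0,0,-0.1,55],
    [0,0,0.8,0,0,-0.1,55]
  ]
}}

```text
clock: 7.5
tcp_pos: [0.5407, 0.0947, 0.0718]
orientation: [0.369, 3.12, 0.0]
contact_force: [1.2, -0.1, -3.9]
grip_width: 0.0574
gripper_force: 122.0
```

```bash
python3 g.py
```

```text
q [-0.281  0.48  -0.008  1.987  0.006  0.675  1.043] tcp [0.5407 0.0947 0.0718] yaw x 166.52 tilt [ 3.e-04  0.e+00 -1.e+00]
F [ 1.2 -0.1 -3.9] M [-0.03 -0.28  0.01] grip 0.057412066166775196 122.0 t 7.5
```

>>> {"method": "step_arm", "body": {
  "moves": [
    [0,0,-0.5,0,0,0,55],
    [0,0,-0.8,0,0,0,55],
    [0,0,-0.8,0,0,0,55]
  ]
}}

```text
clock: 7.8
tcp_pos: [0.5401, 0.0945, 0.0723]
orientation: [-0.368, -3.119, 0.001]
contact_force: [2.3, -0.7, -7.6]
grip_width: 0.0577
gripper_force: 122.0
```

```bash
python3 g.py
```

```text
q [-0.281  0.479 -0.008  1.987  0.006  0.677  1.044] tcp [0.5401 0.0945 0.0723] yaw x 166.55 tilt [-8.e-04 -3.e-04 -1.e+00]
F [ 2.3 -0.7 -7.6] M [-0.13 -0.34  0.03] grip 0.05772321981448005 122.0 t 7.8
```

Still threaded at 110.5°; on to about 116°.

>>> {"method": "step_arm", "body": {
  "moves": [
    [0,0,3.3,0,0,0,55],
    [0,0,3.3,0,0,-0.05,55],
    [0,0,3.3,0,0,-0.1,55],
    [0,0,3.3,0,0,-0.1,55],
    [0,0,1.8,0,0,-0.1,55],
    [0,0,0.3,0,0,-0.1,55],
    [0,0,0.3,0,0,-0.1,55],
    [0,0,0.3,0,0,-0.1,55]
  ]
}}

```text
clock: 8.6
tcp_pos: [0.5404, 0.0946, 0.0721]
orientation: [-0.212, -3.134, 0.0]
contact_force: [1.3, 0.5, -5.8]
grip_width: 0.0576
gripper_force: 121.9
```

```bash
python3 g.py
```

```text
q [-0.26   0.479 -0.034  1.985  0.025  0.678  1.126] tcp [0.5404 0.0946 0.0721] yaw x 172.26 tilt [-2.e-04 -1.e-04 -1.e+00]
F [ 1.3  0.5 -5.8] M [-0.06 -0.2  -0.04] grip 0.05760214187503551 121.9 t 8.6
```

>>> {"method": "step_arm", "body": {
  "moves": [
    [0,0,3,0,0,0,55],
    [0,0,3,0,0,-0.05,55],
    [0,0,3,0,0,-0.1,55],
    [0,0,3,0,0,-0.1,55],
    [0,0,1.5,0,0,-0.1,55],
    [0,0,0,0,0,-0.1,55],
    [0,0,0,0,0,-0.1,55],
    [0,0,0,0,0,-0.1,55]
  ]
}}

```text
clock: 9.4
tcp_pos: [0.5405, 0.0946, 0.0723]
orientation: [0.055, 3.141, -0.0]
contact_force: [0.1, -0.9, -1.1]
grip_width: 0.0582
gripper_force: 122.8
```

```bash
python3 g.py
```

```text
q [-0.24   0.48  -0.059  1.984  0.044  0.679  1.209] tcp [0.5405 0.0946 0.0723] yaw x 177.99 tilt [ 1.e-04 -1.e-04 -1.e+00]
F [ 0.1 -0.9 -1.1] M [-0.01  0.03  0.04] grip 0.05818060329783848 122.8 t 9.4
```

Force is −1.1 N, just the lid's weight: free at 122°. I confirm with a slightly higher lift.

>>> {"method": "step_arm", "body": {
  "moves": [
    [0,0,-0.8,0,0,0,55],
    [0,0,-1.6,0,0,0,55],
    [0,0,-1.6,0,0,0,55]
  ]
}}

```text
clock: 9.7
tcp_pos: [0.5403, 0.0946, 0.0739]
orientation: [-0.055, -3.141, 0.0]
contact_force: [-0.0, -1.2, -0.9]
grip_width: 0.0575
gripper_force: 122.7
```

```bash
python3 g.py
```

```text
q [-0.24   0.477 -0.06   1.983  0.043  0.683  1.21 ] tcp [0.5403 0.0946 0.0739] yaw x 178.0 tilt [-3.e-04 -1.e-04 -1.e+00]
F [-0.  -1.2 -0.9] M [0.05 0.17 0.07] grip 0.0574675239388776 122.7 t 9.7
```

Free. Lift off straight up, first gently.

>>> {"method": "step_arm", "body": {
  "moves": [
    [0,0,-4,0,0,0,55],
    [0,0,-9,0,0,0,55],
    [0,0,-16,0,0,0,55],
    [0,0,-25,0,0,0,55],
    [0,0,-40,0,0,0,55],
    [0,0,-60,0,0,0,55],
    [0,0,-80,0,0,0,55],
    [0,0,-80,0,0,0,55]
  ]
}}

```text
clock: 10.5
tcp_pos: [0.5426, 0.0952, 0.1572]
orientation: [0.055, 3.135, 0.003]
contact_force: [-0.2, -0.4, -1.2]
grip_width: 0.0577
gripper_force: 122.7
```

```bash
python3 g.py .508 -.141 .12
python3 - <<'E'
from h import *
from bench import r
f=r.grab_frame("side"); W=cloud(f); cv2.imwrite("pics/s2.png",cv2.resize(f["image"][130:280,270:450,::-1],None,fx=4,fy=4))
f=np.load("pics/top.npz");W=cloud(f)
m=(f["image"].min(2)>150).astype(np.uint8); m[:, :335]=0; m[:,425:]=0; m[:215]=0;m[310:]=0
v,u=np.nonzero(m);P=W[v,u]; P=P[np.isfinite(P[:,0])]; print(cv2.minAreaRect(P[:,:2].astype(np.float32)))
E
```

```text
q [-0.236  0.358 -0.062  1.928  0.029  0.85   1.222] tcp [0.5426 0.0952 0.1572] yaw x 177.99 tilt [ 0.0059  0.0016 -1.    ]
shift mm [  26.5 -237.3   36.6]
levelling rotvec [0.0018 0.0058 0.    ]
F [-0.2 -0.4 -1.2] M [ 0.02 -0.03 -0.  ] grip 0.057688428953909375 122.7 t 10.5
((0.510936439037323, -0.14267319440841675), (0.17389735579490662, 0.17180056869983673), 88.0500717163086)
```

View pics/s2.png

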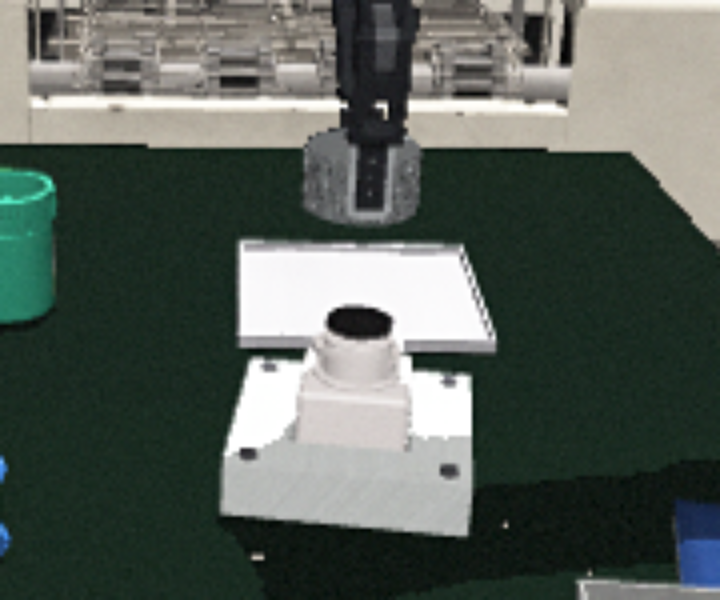

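Lid is in the gripper, level; jar stands in its holder with open neck. Move over the tray.

>>> {"method": "step_arm", "body": {
  "moves": [
    [3,-30,0,0,0,0,55],
    [8,-75,0,0,0,0,55],
    [12,-120,0,0,0,0,55],
    [16,-165,10,0,0,0,55],
    [20,-205,30,0,0,0,55],
    [23,-230,50,0,0,0,55],
    [23,-238,70,0,0,0,55],
    [23,-238,75,0,0,0,55]
  ]
}}

```text
clock: 11.35
tcp_pos: [0.5066, -0.1439, 0.0762]
orientation: [-0.06, -3.136, -0.0]
contact_force: [0.2, 0.3, -1.7]
grip_width: 0.0575
gripper_force: 122.6
```

```bash
python3 g.py .511 -.142 .006
```

```text
q [ 0.147  0.446  0.014  2.033 -0.008  0.667  1.699] tcp [ 0.5066 -0.1439  0.0762] yaw x 177.82 tilt [-5.1e-03  1.0e-04 -1.0e+00]
shift mm [-4.7  2.1 70.2]
levelling rotvec [-0.     -0.0051  0.    ]
F [ 0.2  0.3 -1.7] M [0.07 0.01 0.02] grip 0.05754423157346487 122.6 t 11.35
```

>>> {"method": "step_arm", "body": {
  "moves": [
    [0,0,20,0,0,0,55],
    [0,0,40,0,0,0,55],
    [0,0,53,0,0,0,55],
    [0,0,60,0,0,0,55],
    [0,0,62,0,0,0,55],
    [0,0,62,0,0,0,55],
    [0,0,62,0,0,0,55]
  ]
}}

```text
clock: 12.05
tcp_pos: [0.5098, -0.1424, 0.0176]
orientation: [0.055, 3.14, -0.0]
contact_force: [-0.8, -0.1, -0.6]
grip_width: 0.0578
gripper_force: 122.6
```

```bash
python3 g.py .511 -.142 .006
```

```text
q [ 0.148  0.548  0.008  2.054 -0.008  0.539  1.698] tcp [ 0.5098 -0.1424  0.0176] yaw x 178.01 tilt [ 1.2e-03 -1.0e-04 -1.0e+00]
shift mm [-1.2  0.5 11.6]
levelling rotvec [-0.0001  0.0012 -0.    ]
F [-0.8 -0.1 -0.6] M [-0.04 -0.06  0.01] grip 0.05778594203509391 122.6 t 12.05
```

>>> {"method": "step_arm", "body": {
  "moves": [
    [0,0,3,0,0,0,55],
    [0,0,6,0,0,0,55],
    [0,0,8,0,0,0,55],
    [0,0,9,0,0,0,55],
    [0,0,9,0,0,0,55],
    [0,0,9,0,0,0,55]
  ]
}}

```text
clock: 12.65
tcp_pos: [0.5092, -0.1424, 0.0079]
orientation: [-0.055, -3.141, -0.0]
contact_force: [0.2, 0.1, -1.6]
grip_width: 0.0578
gripper_force: 122.6
```

```bash
python3 g.py .511 -.142 .006
```

```text
q [ 0.149  0.565  0.007  2.056 -0.008  0.521  1.698] tcp [ 0.5092 -0.1424  0.0079] yaw x 178.0 tilt [-1.e-04  1.e-04 -1.e+00]
shift mm [-1.8  0.5  1.9]
levelling rotvec [ 0.0001 -0.0001 -0.    ]
F [ 0.2  0.1 -1.6] M [ 0.05 -0.04 -0.05] grip 0.057839968393581104 122.6 t 12.65
```

>>> {"method": "step_arm", "body": {
  "moves": [
    [0,0,0.5,0,0,0,55],
    [0,0,1,0,0,0,55],
    [0,0,1.5,0,0,0,55],
    [0,0,1.5,0,0,0,55],
    [0,0,1.5,0,0,0,55]
  ]
}}

```text
clock: 13.15
tcp_pos: [0.5092, -0.1424, 0.0064]
orientation: [-0.055, -3.141, -0.0]
contact_force: [-0.3, -0.3, -1.6]
grip_width: 0.0577
gripper_force: 122.6
```

```bash
python3 g.py
```

```text
q [ 0.149  0.567  0.007  2.057 -0.008  0.517  1.698] tcp [ 0.5092 -0.1424  0.0064] yaw x 178.01 tilt [-0.  0. -1.]
F [-0.3 -0.3 -1.6] M [-0.   -0.01 -0.01] grip 0.05765845874547582 122.6 t 13.15
```

>>> {"method": "step_arm", "body": {
  "moves": [
    [0,0,0.5,0,0,0,55],
    [0,0,1,0,0,0,55],
    [0,0,1.5,0,0,0,55],
    [0,0,1.5,0,0,0,55],
    [0,0,1.5,0,0,0,55]
  ]
}}

```text
clock: 13.65
tcp_pos: [0.5092, -0.1424, 0.0049]
orientation: [0.055, 3.141, 0.0]
contact_force: [-0.0, -0.2, 0.3]
grip_width: 0.0577
gripper_force: 122.7
```

```bash
python3 g.py
```

```text
q [ 0.149  0.57   0.007  2.057 -0.008  0.514  1.698] tcp [ 0.5092 -0.1424  0.0049] yaw x 178.01 tilt [ 0.  0. -1.]
F [-0.  -0.2  0.3] M [0.07 0.07 0.01] grip 0.05770770115735454 122.7 t 13.65
```

>>> {"method": "step_arm", "body": {
  "moves": [
    [0,0,0.4,0,0,0,55],
    [0,0,0.8,0,0,0,55],
    [0,0,0.8,0,0,0,55]
  ]
}}

```text
clock: 13.95
tcp_pos: [0.5093, -0.1424, 0.0048]
orientation: [0.055, 3.141, 0.0]
contact_force: [-2.2, 0.2, 8.7]
grip_width: 0.0576
gripper_force: 123.7
```

```bash
python3 g.py
python3 - <<'E'
from h import *
from bench import r
f=r.grab_frame("side"); cv2.imwrite("pics/s3.png",cv2.resize(f["image"][130:230,290:430,::-1],None,fx=5,fy=5))
E
```

```text
q [ 0.149  0.57   0.007  2.057 -0.008  0.514  1.698] tcp [ 0.5093 -0.1424  0.0048] yaw x 178.0 tilt [ 1.e-04  1.e-04 -1.e+00]
F [-2.2  0.2  8.7] M [0.19 0.64 0.01] grip 0.0575572776959225 123.7 t 13.95
```

View pics/s3.png

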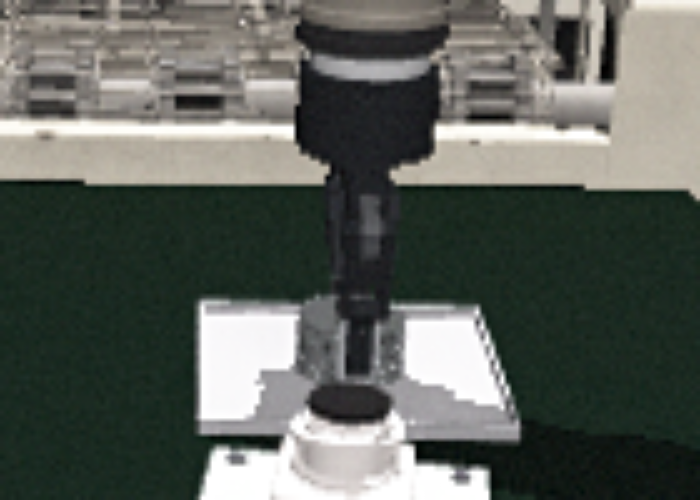

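Lid sits on the tray floor, 8.7 N contact. Ease off and open.

>>> {"method": "step_arm", "body": {
  "moves": [
    [0,0,-0.6,0,0,0,57],
    [0,0,-0.6,0,0,0,59],
    [0,0,-0.6,0,0,0,61],
    [0,0,-0.6,0,0,0,70],
    [0,0,-0.6,0,0,0,85],
    [0,0,-0.6,0,0,0,85],
    [0,0,-0.6,0,0,0,85],
    [0,0,-0.6,0,0,0,85]
  ],
  "grip_force": 20
}}

```text
clock: 14.8
tcp_pos: [0.5092, -0.1424, 0.0046]
orientation: [-0.055, -3.141, -0.0]
contact_force: [0.6, 0.1, 0.2]
grip_width: 0.0852
gripper_force: 0.0
```

>>> {"method": "step_arm", "body": {
  "moves": [
    [0,0,-5,0,0,0,85],
    [0,0,-15,0,0,0,85],
    [0,0,-35,0,0,0,85],
    [0,0,-70,0,0,0,85],
    [0,0,-110,0,0,0,85],
    [0,0,-150,0,0,0,85],
    [0,0,-180,0,0,0,85],
    [0,0,-180,0,0,0,85]
  ]
}}

```text
clock: 15.6
tcp_pos: [0.5121, -0.143, 0.1901]
orientation: [0.055, 3.132, -0.002]
contact_force: [0.7, 1.3, 0.4]
grip_width: 0.085
gripper_force: 0.0
```

```bash
python3 g.py
python3 - <<'E'
from h import *
from bench import r
f=r.grab_frame("side"); cv2.imwrite("pics/s4.png",cv2.resize(f["image"][130:290,230:450,::-1],None,fx=3,fy=3))
f=r.grab_frame("wrist");P=cloud(f).reshape(-1,3)
Q=P[(np.hypot(P[:,0]-.509,P[:,1]+.142)<.05)&(P[:,2]>.03)&(P[:,2]<.06)]
print(len(Q),cv2.minAreaRect(Q[:,:2].astype(np.float32)) if len(Q) else 0,np.percentile(Q[:,2],[5,50,95]) if len(Q) else 0)
E
```

```text
q [ 0.137  0.284  0.021  1.949 -0.008  0.9    1.698] tcp [ 0.5121 -0.143   0.1901] yaw x 177.98 tilt [ 0.0093 -0.0014 -1.    ]
F [0.7 1.3 0.4] M [-0.02  0.04 -0.03] grip 0.08501714623903152 0.0 t 15.6
2950 ((0.5096661448478699, -0.1436014473438263), (0.059071365743875504, 0.06022964045405388), 19.368894577026367) [0.03670691 0.03803319 0.03917191]
```

View pics/s4.png

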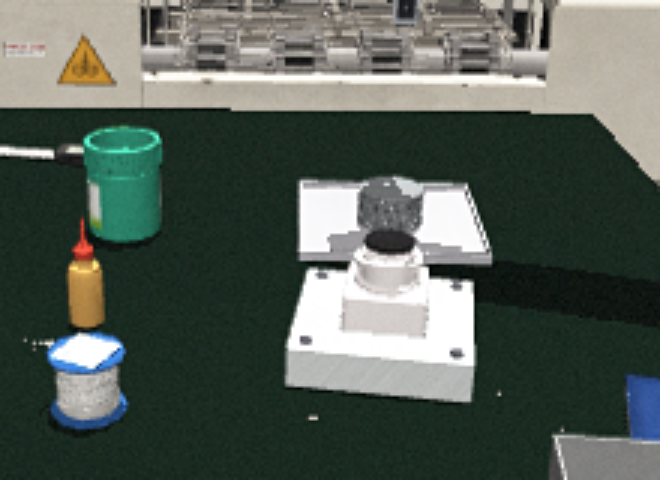

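Lid stands upright in the tray (top at 38 mm, level), jar in its holder, the other things untouched.

```bash
python3 -c "
from bench import r
print(r.hand_in())"
```

```text
the job is handed in; nothing more can be done
None
```

The lid broke loose, came free at about 122° and is upright on the tray floor, with the jar still in its holder and nothing else disturbed; the job is handed in at about 16 s, and no verdict was returned.

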